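Lock a stand leg at its marked length and keep hold of it

TASK

The tripod leg clamped in the plywood jig is spring-loaded: slide its upper tube by the lock collar until the front face of the collar just meets the steel marker ring on the lower tube, and hold it there while you swing the cam lever on the collar's side fully shut; do not shut the lever anywhere else. Finish still holding: keep the collar at the ring and the lever pressed shut in your grip, do not let go. Leave the marker ring where it is set and the other things on the bench undisturbed.

Things in the scene. Friction and masses are not known exactly. Their poses are not given: they have to be found in the camera images.
- jig: Fixed plywood jig holding a tripod leg level; place and yaw vary. Board 220 mm (x) by 460 mm (y -210 to +250), 18 mm thick; origin on the bench surface. Leg axis along the jig's y at x = 0, 90 mm above the bench. Lower tube (22 mm diameter) fixed; upper tube (28 mm) slides over it, through a fork 50 mm wide, up to 110 mm high, at y -160 to -140. Small loose parts lie on the board 85 mm off the axis.
- clamp_block (a point): Middle of the near (-y) face of the plywood block that clamps the lower tube's foot end, on the leg axis; block 50 mm wide, 30 mm along y, up to 118 mm above the bench.
- collar_face (a point): Centre of the front (+y) face of the black lock collar, on the leg axis; axes parallel to the jig's. The collar, a block fixed to the upper tube, is 28 mm wide (x -14 to +14), reaches 60 mm back (y -60 to 0) and is 44 mm high (z -22 to +22). Its +x side behind the wing is plain and free for a finger; the lever is on its -x side.
- wing (a point): On the back (-y) face of the collar's thumb wing, 33 mm off the leg axis. The wing is a flat plate at the collar's front end, on the +x side only: x +14 to +52, y -6 to 0, z -22 to +28 mm from collar_face. A finger standing beside the collar behind the wing can push the collar towards +y with it.
- sleeve (a joint): Slide of upper tube and collar along the jig's +y, towards ring and foot, in m: 0 = leg fully extended (start), end stop 0.145. A spring in the leg always pushes it back to 0 with 5.4 N (at 0) to 7.1 N (at the end), friction 0.8 N more; let go, it springs back, even with the lever shut.
- lever (a joint): Cam lever angle in rad: 0 = shut, flat on the collar's -x side; starts open by 0.28 to 0.42, stop at 0.45. Stiff: 4 to 5 N at its front end moves it; stays where left. Opening swings the front end out to -x by up to 17 mm. Shut, collar and lever are 36 mm across (x -22 to +14 mm from collar_face): squeezing the collar's +x side and the lever between two fingers shuts it.
- lever_tip (a point): Middle of the free front end of the cam lever, a grey plate 8 mm thick, 34 mm high (17 up and down from the leg axis), 40 mm long from its upright hinge pin at x -14, y -52 mm from collar_face; shut, its front end is at y -12 mm. Moves with the lever.
- ring_face (a point): Centre of the back (-y) face of the steel marker ring on the lower tube, on the leg axis; axes parallel to the jig's. Ring 38 mm diameter, 6 mm thick along y, with an upright tab on top to 36 mm above the axis, tight on the tube. It starts 50 to 125 mm ahead (+y) of collar_face; the mark is met when collar_face is at this point. The ring does not stop the collar: it can overrun.
- rubber_foot: Bystander: black rubber foot, 32 mm across, 22 mm high, on the jig board's +x side. Leave it.
- wing_bolt: Bystander: steel wing bolt, 40 mm long, on the jig board's -x side. Leave it.
- tape_roll: Bystander: cardboard-brown tape roll standing on its flat side, 96 mm across, 48 mm high, right of the jig, near the robot. Leave it.
- carton: Bystander: closed carton 160 x 120 x 90 mm high, left of the jig. Leave it.
- scanner: Bystander: hand scanner lying flat, 190 mm long, 30 mm high, right of the jig. Leave it.
- wrench: Bystander: wrench lying at the left. Leave it.
- spare_tube: Bystander: loose aluminium tube, 22 mm across, 250 mm long, lying at the right. Leave it.

How it is judged:
By the outcome, as a careful person would: the job done as asked, in the order asked, and still so for the second after the job is handed in, while the arm keeps its last pose, push and grip.
It also fails if it takes over 35 s, if anything falls off the work surface, if the arm or the gripper's body presses on something with over 40 N, if the wrist force passes 120 N, or if a joint passes its speed limit or range.

ROBOT

A 6-joint arm with a two-finger parallel gripper is mounted at the origin on the work surface. World frame = base frame: x ahead of the robot, y to its left, z up, the work surface at z = 0. Lengths are in mm, angles in rad, forces in N, time in s.
With the tool pointing down it reaches from about 350 to 875 mm from the base axis. Payload 4.2 kg.
Tool frame: the origin (TCP) lies midway between the tips of the shut fingers; the grasp point (between the pads) lies 19 mm behind it (arm.tcp_to_grasp is the distance from the TCP to the grasp point, in mm); z points along the fingers, y is the line along which they close (so a half turn about z gives the same grasp; the last joint's range is limited). The gripper opens to 85 mm and grips with 20 to 120 N. Pads are 22 mm wide; open, the fingers measure 114 mm over their backs; the gripper's body (76 mm by 85 mm) begins 54 mm behind the grasp point. The pads swing forward as they close: fully open they stand 13 mm farther back than shut.
Start: joints at [1.579, 0.385, 0.008, 0, -1.194, -0.259], TCP at [155.08, 605.433, 231.312] pointing down, gripper open.
Joint ranges: [-3.14, 3.14], [-1.21, 2.06], [-1.07, 1.41], [-3.16, 2.05], [-2.99, -0.16], [-3.1, 3.1]. Speed limits (rad/s): [2.79, 2.79, 3.14, 3.14, 3.14, 3.14].

INTERFACE

Orientations are given as a unit quaternion [x, y, z, w].
In Python, from bench import arm, imaging, job, models gives the robot as it stands.
- The arm moves only by the tool arm_command, never from a script. Its argument "rows" is a list of rows, each an object with "grip": the opening, from 0 (shut) to 1 (fully open); "linear": the shift along the tool's x, y, z in mm, a list of three; "rot": the turn, a rotation vector about the tool's x, y, z in rad, a list of three. In form: [{"grip": grip, "linear": [tx, ty, tz], "rot": [rx, ry, rz]}, ...]. A call has 1 to 10 rows; each row is the pose to reach, as a shift and turn from the pose commanded when the call began, along the tool's axes at that moment; what a row does not reach only later rows make up. A row lasts 1/8 s, in which the tool goes at most 62.5 mm and 10.7 degrees, less where a joint would pass 70% of its speed; a pose out of reach is approached as far as the arm can. A call with a gripper value outside its range is refused whole. The fingers move at their own pace and stop on an object; the grip force is fixed at half the most. Time passes only in rows, so rows that repeat a pose let the fingers close. It gives the time, the measured TCP pose, the force, the opening and the grip force at its end, in the units of the state.
- arm.read_state(): the state, without advancing time (a new reading comes with each control period).
- imaging.get_image(name): name is "scene" or "top" or "wrist"; returns a dict with "frame" (480x640x3 uint8, red, green, blue), "fx", "fy", "cx", "cy" (pixels), "extrinsics" (4x4, takes a point from world to camera coordinates); the wrist camera has in their place "T_tool_cam" (4x4, takes a point from camera to tool coordinates, whose origin is the TCP and whose axes are the flange's). Camera axes: x right, y down, z forward; pixel columns grow to the right and rows downward; lengths in mm; the calibration is good to about 2 mm. A picture is of the moment at which its call begins: read the wrist's pose just before it. There is no depth.
- job.job_done(): hands the job in; it is judged then, once.
Trained networks look in a picture, given as the dict that the camera call returned (one of the last four; its "shot" number tells which), for a name from the list of things; names that differ only in an ending like _2 or _b are one class to them, and where a whole thing is asked for, a point or a joint stands for the part that bears it (a point fixed in the world has none). Each returns a list of dicts, best first, with "score" (0 to 1); they miss things now and then, are a little off and sometimes report something else, mostly with a low value. They report only what shows in the picture. A call takes as long as a camera call.
- models.spot_in(picture, query): "rect" ([left, top, right, bottom] in pixels, round what is visible of it).
- models.tip_of(picture, query): "pixel" ([column, row] in pixels: a listed point, or the origin of a listed thing).
The state is a dict: "clock": time; "joints": joint angles; "joint_vel": joint speeds; "joint_efforts": joint torques, N m; "position": TCP position; "ee_rot": TCP orientation; "contact_force": force on the tool from outside, world axes, zero at the start; "wrist_torque": the same for the moment, N m; "gripper_width": finger opening in mm; "grasp_force": force on a finger pad.
Only numpy, scipy, OpenCV 4.12 (cv2) and the standard library are available. Lean on these libraries where they do the work, as an engineer would, in place of code of your own. Each camera call takes 0.05 s, during which the arm holds its last target. There are 200 camera calls.

## Working session

There is one attempt and no reset: what is moved stays moved. The work goes in short steps, Python scripts to look and compute and a tool call to move; the robot and the scene stay as the last step left them, time stands still between calls to the robot, and variables do not carry over. Pictures are saved under pics/ and viewed, at most 10 in all, crops included, and the job is handed in when it is done.

Besides the shell and the picture viewer there is one more tool, called after "Request:" in YAML: its name, and indented under it one key for each argument. arm_command: Moves the arm, as the interface text tells. Its arguments: {"type":"object","properties":{"rows":{"type":"array"}},"required":["rows"]}

```bash
ls; mkdir -p pics
cat > h.py <<'E'
import numpy as np, cv2
from bench import arm, imaging, job, models
def shot(n,save=None):
    s=arm.read_state(); p=imaging.get_image(n)
    if save: cv2.imwrite('pics/'+save,p['frame'][:,:,::-1])
    return s,p
def ray(p,px,s=None):
    d=np.array([(px[0]-p['cx'])/p['fx'],(px[1]-p['cy'])/p['fy'],1.])
    if 'extrinsics' in p:
        E=np.array(p['extrinsics']);R=E[:3,:3].T;o=-R@E[:3,3]
    else:
        from scipy.spatial.transform import Rotation as Ro
        T=np.array(p['T_tool_cam']);Rt=Ro.from_quat(s['ee_rot']).as_matrix()
        R=Rt@T[:3,:3];o=Rt@T[:3,3]+np.array(s['position'])
    return o,R@d
def at_z(p,px,z,s=None):
    o,d=ray(p,px,s); return o+d*(z-o[2])/d[2]
E
python3 - <<'E'
from h import *
np.set_printoptions(precision=1,suppress=True)
s=arm.read_state();print(s)
Z=dict(jig=0,clamp_block=90,collar_face=90,wing=90,lever_tip=90,ring_face=90,rubber_foot=18,wing_bolt=18,tape_roll=0,carton=0,scanner=0)
for n in['top','scene','wrist']:
    s,p=shot(n,n+'0.png')
    for q,z in Z.items():
        r=models.tip_of(p,q)[:2]
        print(n,q,[(np.array(a['pixel']).round(1),round(a['score'],2),at_z(p,a['pixel'],z,s)) for a in r])
E
```

```text
pics
{'clock': 0.0, 'joints': array([ 1.6,  0.4,  0. , -0. , -1.2, -0.3]), 'joint_vel': array([ 0.,  0., -0., -0., -0., -0.]), 'joint_efforts': array([ -0. , -39.2,  18.8,   4.2,  -0. ,   0. ]), 'position': array([154.9, 604.9, 230.2]), 'ee_rot': array([ 1. , -0.1, -0. ,  0. ]), 'contact_force': array([-0.6, -0. ,  0.7]), 'wrist_torque': array([-0. , -0. , -0.1]), 'grasp_force': 0.0, 'gripper_width': 85.35365854791942}
top jig [(array([299.9, 231.9]), 0.82, array([617. ,  13.6,   0. ]))]
top clamp_block [(array([239.3, 215.3]), 0.88, array([647.1, 191.7,  90. ]))]
top collar_face [(array([316.4, 230.1]), 0.9, array([600.3, -39.3,  90. ])), (array([482.4, 277.7]), 0.37, array([ 454.9, -523.1,   90. ]))]
top wing [(array([317.6, 219.7]), 0.65, array([632.3, -43. ,  90. ]))]
top lever_tip [(array([320.7, 241.7]), 0.61, array([564.8, -51.9,  90. ]))]
top ring_face [(array([292.5, 227.5]), 0.44, array([608.6,  31.9,  90. ]))]
top rubber_foot [(array([318.5, 229.4]), 0.7, array([620.4, -45.5,  18. ])), (array([318.7, 205.5]), 0.4, array([698.5, -46.4,  18. ]))]
top wing_bolt [(array([288.9
[... 993 characters left out ...]
9, 365. ]), 0.39, array([482.1, 460.8,  90. ]))]
scene rubber_foot [(array([276. , 290.7]), 0.53, array([682.8, -45.9,  18. ]))]
scene wing_bolt [(array([346.5, 284.2]), 0.38, array([529.2,  39.9,  18. ]))]
scene tape_roll [(array([273.5, 196.1]), 0.61, array([ 444.1, -399.2,    0. ])), (array([503.6, 365.3]), 0.5, array([405.1, 430.4,  -0. ]))]
scene carton [(array([444.4, 442.3]), 0.86, array([651.6, 479.9,  -0. ]))]
scene scanner [(array([241.9, 176.3]), 0.87, array([ 462.5, -547.2,   -0. ]))]
wrist jig []
wrist clamp_block []
wrist collar_face []
wrist wing []
wrist lever_tip []
wrist ring_face []
wrist rubber_foot []
wrist wing_bolt []
wrist tape_roll []
wrist carton []
wrist scanner []
```

```bash
cat >> h.py <<'E'
from scipy.spatial.transform import Rotation as Ro
def goto(xyz,ax,s=None):
    """print row for TCP at xyz, tool x along world horizontal angle ax, pointing down"""
    s=s or arm.read_state();R=Ro.from_quat(s['ee_rot'])
    x=np.array([np.cos(ax),np.sin(ax),0]);z=np.array([0,0,-1.]);y=np.cross(z,x)
    T=Ro.from_matrix(np.c_[x,y,z])
    print('linear',R.inv().apply(np.array(xyz)-s['position']).round(2),'rot',(R.inv()*T).as_rotvec().round(4))
E
python3 - <<'E'
from h import *
np.set_printoptions(precision=3,suppress=True)
s,p=shot('wrist');print(np.array(p['T_tool_cam']),p['fx'],Ro.from_quat(s['ee_rot']).as_matrix())
a=np.pi/2-0.2
goto([600,-40,240],a);goto([600,-40,240],a-np.pi)
c=cv2.imread('pics/top0.png')[180:290,220:380];d=cv2.imread('pics/scene0.png')[210:350,230:400]
cv2.imwrite('pics/c0.png',np.hstack([cv2.resize(c,(400,275),interpolation=2),cv2.resize(d,(334,275),interpolation=2)]))
E
```

```text
[[   0.      -0.965   -0.263   65.757]
 [   1.       0.      -0.       0.931]
 [   0.      -0.263    0.965 -142.084]
 [   0.       0.       0.       1.   ]] 335.0416876679056 [[ 0.969 -0.248  0.   ]
 [-0.248 -0.969 -0.   ]
 [ 0.     0.    -1.   ]]
linear [591.18 514.81  -8.66] rot [ 0.     0.    -1.622]
linear [591.18 514.81  -8.66] rot [ 0.   -0.    1.52]
```

View pics/c0.png

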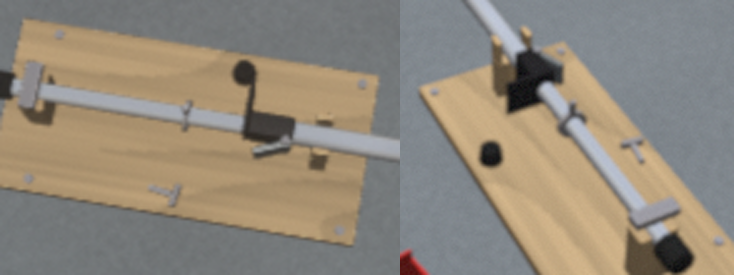

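Request:
arm_command:
  rows:
    - {"grip": 1,"linear": [591,515,-9],"rot": [0,0,1.52]}
    - {"grip": 1,"linear": [591,515,-9],"rot": [0,0,1.52]}
    - {"grip": 1,"linear": [591,515,-9],"rot": [0,0,1.52]}
    - {"grip": 1,"linear": [591,515,-9],"rot": [0,0,1.52]}
    - {"grip": 1,"linear": [591,515,-9],"rot": [0,0,1.52]}
    - {"grip": 1,"linear": [591,515,-9],"rot": [0,0,1.52]}
    - {"grip": 1,"linear": [591,515,-9],"rot": [0,0,1.52]}
    - {"grip": 1,"linear": [591,515,-9],"rot": [0,0,1.52]}
    - {"grip": 1,"linear": [591,515,-9],"rot": [0,0,1.52]}
    - {"grip": 1,"linear": [591,515,-9],"rot": [0,0,1.52]}

```text
clock: 3.1
position: [510.7, 89.0, 239.0]
ee_rot: [-0.633, 0.774, -0.0, 0.001]
contact_force: [0.9, 1.3, 0.1]
gripper_width: 85.2
grasp_force: 0.0
```

```bash
python3 -c "
from h import *
goto([604,-25,230],-np.pi/2-0.2)"
```

```text
linear [  93.18 -114.1     9.04] rot [-0.001   0.0007  0.0001]
```

Request:
arm_command:
  rows:
    - {"grip": 1,"linear": [93,-114,9],"rot": [0,0,0]}
    - {"grip": 1,"linear": [93,-114,9],"rot": [0,0,0]}
    - {"grip": 1,"linear": [93,-114,9],"rot": [0,0,0]}
    - {"grip": 1,"linear": [93,-114,9],"rot": [0,0,0]}

```text
clock: 3.6
position: [603.2, -24.1, 228.7]
ee_rot: [-0.632, 0.775, 0.0, -0.001]
contact_force: [-0.9, 0.0, -1.0]
gripper_width: 85.5
grasp_force: 0.0
```

Run:
```python
from h import *
np.set_printoptions(precision=1,suppress=True)
s,p=shot('wrist','w1.png');print(s['position'],s['ee_rot'],s['joints'])
Z=dict(clamp_block=90,collar_face=90,wing=90,lever_tip=90,ring_face=90,wing_bolt=18,rubber_foot=18)
for q,z in Z.items():
    print(q,[(np.array(a['pixel']).round(1),round(a['score'],2),at_z(p,a['pixel'],z,s)) for a in models.tip_of(p,q)[:2]])
```

```text
[603.2 -24.1 228.7] [-0.6  0.8  0.  -0. ] [ 0.2  0.4 -0.1 -0.  -1.2 -0.4]
clamp_block []
collar_face [(array([316.4, 208.5]), 0.76, array([599.9, -43.4,  90. ]))]
wing []
lever_tip [(array([397. , 257.4]), 0.67, array([539.2,  13.4,  90. ])), (array([356., 193.]), 0.55, array([564.9, -49.6,  90. ]))]
ring_face [(array([320.5, 280.7]), 0.98, array([609.6,  21.4,  90. ]))]
wing_bolt [(array([395.3, 258.7]), 0.6, array([528.5,  41. ,  18. ])), (array([278. , 201.4]), 0.38, array([641. , -47.1,  18. ]))]
rubber_foot [(array([239.9, 214.1]), 0.77, array([684., -42.,  18.]))]
```

View pics/w1.png

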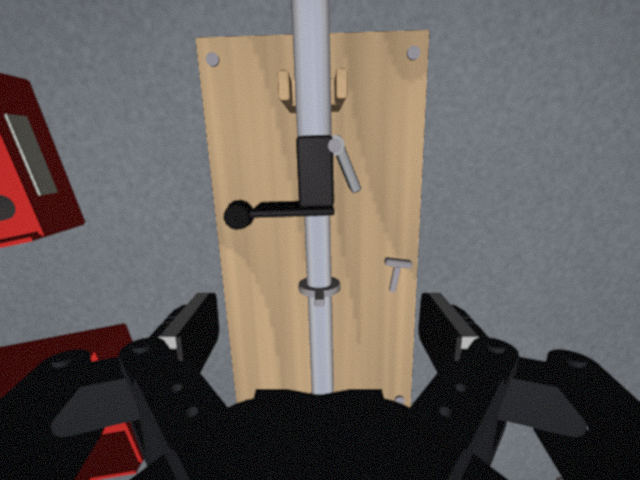

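Run:
```python
from h import *
np.set_printoptions(precision=1,suppress=True)
s=arm.read_state();p=imaging.get_image('wrist')
f=p['frame'].astype(int);h=cv2.cvtColor(p['frame'],cv2.COLOR_RGB2HSV)
P=[]
for r in list(range(35,125,10))+list(range(225,270,8))+list(range(305,375,10)):
    m=np.where((h[r,270:370,1]<60)&(h[r,270:370,2]>90))[0]+270
    # take run containing ~316
    if len(m)==0: continue
    g=np.split(m,np.where(np.diff(m)>1)[0]+1);g=max(g,key=len)
    c=(g[0]+g[-1])/2;w=at_z(p,[c,r],90,s);P.append(w[:2]);print(r,g[0],g[-1],w)
P=np.array(P);k=np.polyfit(P[:,1],P[:,0],1);print(k,np.arctan(k[0]),P[:,0]-np.polyval(k,P[:,1]))
```

```text
35 293 329 [ 577.7 -170.3   90. ]
45 293 329 [ 579.1 -163.7   90. ]
55 294 329 [ 580.1 -157.    90. ]
65 294 329 [ 581.4 -150.3   90. ]
75 294 329 [ 582.8 -143.5   90. ]
85 295 330 [ 583.5 -136.4   90. ]
95 295 329 [ 585.3 -129.4   90. ]
105 296 330 [ 586.  -122.2   90. ]
115 296 330 [ 587.5 -114.9   90. ]
225 304 329 [602.5 -27.1  90. ]
233 304 329 [603.9 -20.2  90. ]
241 304 329 [605.3 -13.1  90. ]
249 305 329 [606.3  -5.9  90. ]
257 305 329 [607.8   1.3  90. ]
265 305 329 [609.3   8.7  90. ]
305 307 330 [615.6  47.1  90. ]
315 307 330 [617.6  57.1  90. ]
325 308 330 [619.2  67.3  90. ]
335 308 331 [620.8  77.7  90. ]
345 309 331 [622.4  88.3  90. ]
355 309 331 [624.5  99.   90. ]
365 309 331 [626.7 109.9  90. ]
[  0.2 607.4] 0.17189064334134388 [-0.2  0.  -0.1  0.1  0.3 -0.3  0.4 -0.2  0.  -0.3 -0.1  0.1 -0.1  0.1
  0.3 -0.   0.3  0.1 -0.2 -0.4 -0.1  0.2]
```

```bash
python3 -c "
from h import *
goto([591.2,-70.3,200],-np.pi/2-0.172)
goto([591.2,-70.3,66],-np.pi/2-0.172)"
```

```text
linear [49.36  1.75 29.92] rot [-0.0006  0.0003 -0.0268]
linear [ 49.4    1.83 163.92] rot [-0.0006  0.0003 -0.0268]
```

Request:
arm_command:
  rows:
    - {"grip": 1,"linear": [49.4,1.8,30],"rot": [0,0,-0.027]}
    - {"grip": 1,"linear": [49.4,1.8,80],"rot": [0,0,-0.027]}
    - {"grip": 1,"linear": [49.4,1.8,90],"rot": [0,0,-0.027]}
    - {"grip": 1,"linear": [49.4,1.8,90],"rot": [0,0,-0.027]}

```text
clock: 4.55
position: [591.8, -70.8, 139.9]
ee_rot: [-0.644, 0.765, -0.0, -0.0]
contact_force: [0.2, -0.1, 0.8]
gripper_width: 85.4
grasp_force: 0.0
```

Run:
```python
from h import *
np.set_printoptions(precision=1,suppress=True)
s,p=shot('wrist','w2.png');print(s['position'],s['contact_force'])
for q in ['collar_face','wing','ring_face','lever_tip']:
    print(q,[(np.array(a['pixel']).round(1),round(a['score'],2),at_z(p,a['pixel'],90,s)) for a in models.tip_of(p,q)[:2]])
```

```text
[591.8 -70.8 139.9] [ 0.2 -0.1  0.8]
collar_face [(array([315.7, 308.8]), 0.9, array([597.6, -42.4,  90. ]))]
wing [(array([259.9, 299.4]), 0.59, array([630.8, -54.7,  90. ]))]
ring_face []
lever_tip [(array([365.7, 286.6]), 0.68, array([564.6, -51.9,  90. ]))]
```

View pics/w2.png

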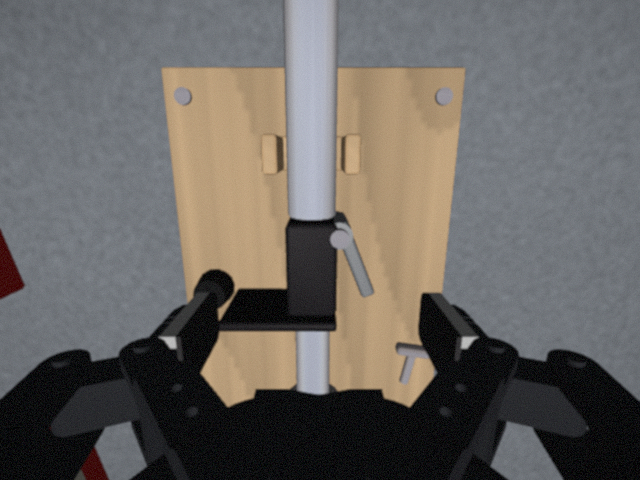

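Request:
arm_command:
  rows:
    - {"grip": 1,"linear": [0,0,40],"rot": [0,0,0]}
    - {"grip": 1,"linear": [0,0,74],"rot": [0,0,0]}
    - {"grip": 1,"linear": [0,0,74],"rot": [0,0,0]}
    - {"grip": 1,"linear": [-3,0,74],"rot": [0,0,0]}
    - {"grip": 1,"linear": [-6,0,74],"rot": [0,0,0]}

```text
clock: 5.42
position: [593.7, -64.8, 67.5]
ee_rot: [-0.644, 0.765, -0.001, 0.002]
contact_force: [0.2, -0.1, -0.3]
gripper_width: 85.5
grasp_force: 0.0
```

Run:
```python
from h import *
np.set_printoptions(precision=1,suppress=True)
s,p=shot('wrist','w3.png');print(s['position'],s['contact_force'])
for q in ['collar_face','wing','ring_face','lever_tip']:
    print(q,[(np.array(a['pixel']).round(1),round(a['score'],2),at_z(p,a['pixel'],90,s)) for a in models.tip_of(p,q)[:2]])
```

```text
[593.7 -64.8  67.5] [ 0.2 -0.1 -0.3]
collar_face [(array([314.7, 373.3]), 0.95, array([598. , -43.2,  90. ]))]
wing [(array([233.3, 361.1]), 0.57, array([630. , -54.6,  90. ]))]
ring_face []
lever_tip [(array([388.7, 345.7]), 0.63, array([566.3, -51. ,  90. ]))]
```

View pics/w3.png

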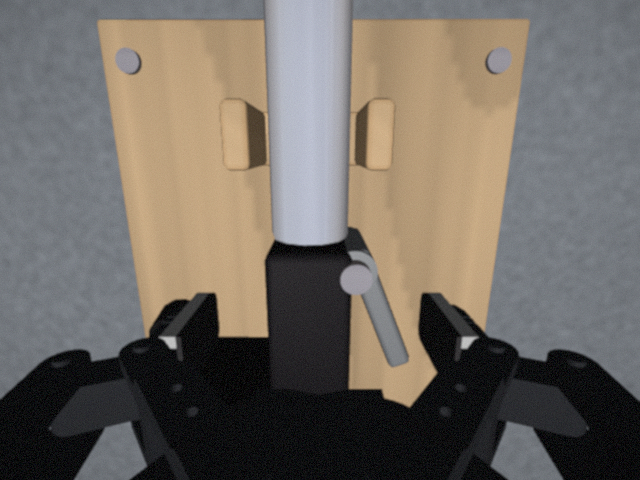

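Run:
```python
import cv2,numpy as np
a=cv2.imread('pics/w1.png')
c=a[190:310,240:390]
cv2.imwrite('pics/c1.png',cv2.resize(c,None,fx=5,fy=5,interpolation=2)[:600])
g=cv2.cvtColor(a,cv2.COLOR_BGR2GRAY)
print('tubecol-ring',g[262:312,318].tolist());print('ringside L',g[262:312,302].tolist(),'R',g[262:312,337].tolist())
print('collar',g[190:225,318].tolist());print('wing',g[190:225,290].tolist())
```

```text
tubecol-ring [173, 173, 172, 175, 174, 173, 172, 169, 173, 173, 174, 172, 174, 172, 174, 174, 170, 171, 173, 172, 171, 173, 173, 172, 161, 130, 84, 51, 48, 57, 52, 48, 50, 54, 47, 54, 70, 100, 133, 151, 149, 148, 144, 152, 157, 169, 172, 175, 170, 176]
ringside L [158, 157, 162, 164, 163, 159, 158, 161, 159, 160, 162, 164, 160, 166, 160, 161, 145, 109, 70, 45, 45, 54, 53, 49, 50, 73, 95, 109, 118, 122, 121, 130, 148, 159, 164, 164, 160, 164, 162, 165, 166, 162, 161, 161, 160, 167, 161, 165, 163, 161] R [158, 161, 160, 157, 160, 156, 158, 156, 161, 154, 156, 152, 154, 156, 161, 152, 128, 102, 66, 55, 48, 53, 54, 63, 87, 104, 114, 109, 113, 114, 125, 144, 156, 155, 155, 158, 159, 157, 158, 159, 158, 159, 157, 158, 156, 158, 159, 157, 158, 160]
collar [48, 55, 54, 52, 51, 50, 49, 57, 46, 54, 49, 53, 50, 48, 46, 33, 22, 10, 18, 27, 36, 46, 45, 33, 46, 90, 138, 170, 174, 172, 174, 175, 171, 170, 173]
wing [161, 160, 160, 164, 164, 163, 163, 164, 168, 160, 139, 82, 27, 10, 4, 15, 13, 4, 21, 15, 21, 35, 48, 42, 37, 46, 86, 135, 160, 162, 167, 163, 166, 166, 163]
```

View pics/c1.png

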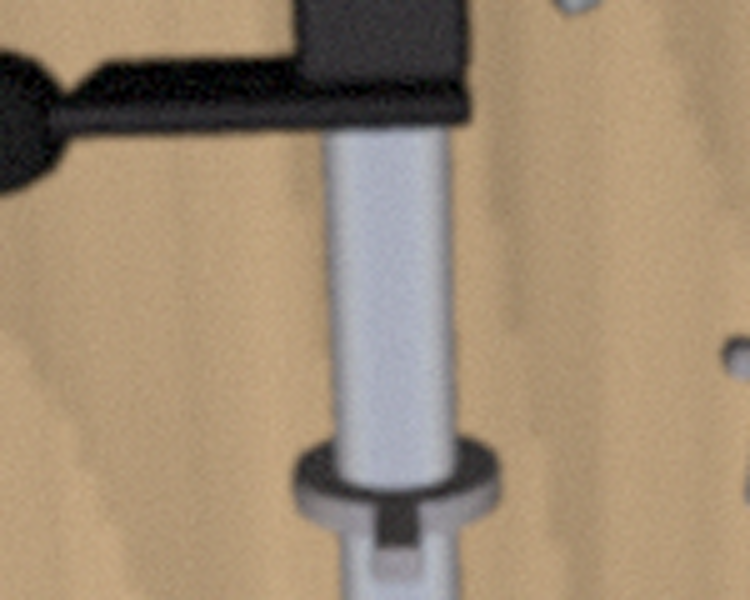

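Run:
```python
from h import *
np.set_printoptions(precision=2,suppress=True)
p=imaging.get_image('wrist')
s=dict(position=[603.2,-24.1,228.7],ee_rot=np.array([-0.632,0.775,0,-0.001])/np.hypot(.632,.775))
for dt in(0,0.002,-0.002):
  s['ee_rot'][3]=dt
  u=np.array([.1711,.9853,0]);v=np.array([.9853,-.1711,0]);o=np.array([600,-43,90.])
  f=lambda c,r,z:(lambda w:(w@u-o@u,w@v-o@v))(at_z(p,[c,r],z,s))
  print('collar edge',f(318,215.4,118),f(290,216.4,118))
  print('ring tube junction',f(318,287.4,101))
  for c,r in((302,279.1),(337,278.8)):
    z=90
    for _ in range(20): z=90-np.sqrt(max(0,361-f(c,r,z)[1]**2))
    print('rim',z,f(c,r,z))
print(arm.read_state()['ee_rot'])
np.set_printoptions(precision=5)
print(arm.read_state()['ee_rot'])
```

```text
collar edge (np.float64(0.241772441535403), np.float64(-1.2022764066782656)) (np.float64(0.36962425111342867), np.float64(20.27716122260449))
ring tube junction (np.float64(66.8665919954891), np.float64(0.8599893921781359))
rim 79.43372325797705 (np.float64(67.30380994472841), np.float64(15.790940308005247))
rim 80.90900325261481 (np.float64(67.40029410596361), np.float64(-16.683937728816545))
collar edge (np.float64(0.5647698302940682), np.float64(-0.9125431072653782)) (np.float64(0.703576545061189), np.float64(20.567159933924245))
ring tube junction (np.float64(67.31564382090514), np.float64(1.1971126587478693))
rim 80.00163303119226 (np.float64(67.60260611256268), np.float64(16.156505128184563))
rim 80.28586528106776 (np.float64(68.13886311825118), np.float64(-16.32897996393035))
collar edge (np.float64(-0.0810809517925648), np.float64(-1.4921551414325904)) (np.float64(0.0360008286755118), np.float64(19.987316223654716))
ring tube junction (np.float64(66.41902014253557), np.float64(0.5232853003220725))
rim 78.9005370411296 (np.float64(66.98903935869947), np.float64(15.420827540202254))
rim 81.58135635908793 (np.float64(66.64791101398234), np.float64(-17.033098345495773))
[-0.64  0.77 -0.    0.  ]
[-0.6434   0.76553 -0.00021  0.00031]
```

Request:
arm_command:
  rows:
    - {"grip": 1,"linear": [-4,0,0],"rot": [0,0,0]}
    - {"grip": 1,"linear": [-4,0,0],"rot": [0,0,0]}

```text
clock: 5.98
position: [593.1, -61.0, 65.5]
ee_rot: [-0.644, 0.765, -0.0, 0.0]
contact_force: [0.2, -0.0, 0.0]
gripper_width: 85.1
grasp_force: 0.0
```

Request:
arm_command:
  rows:
    - {"grip": 1,"linear": [-2,0,0],"rot": [0,0,0]}
    - {"grip": 1,"linear": [-2,0,0],"rot": [0,0,0]}

```text
clock: 6.22
position: [593.4, -59.1, 65.4]
ee_rot: [-0.643, 0.765, 0.0, -0.0]
contact_force: [0.5, 0.4, -0.3]
gripper_width: 85.4
grasp_force: 0.0
```

Request:
arm_command:
  rows:
    - {"grip": 1,"linear": [-1,0,0],"rot": [0,0,0]}
    - {"grip": 1,"linear": [-1,0,0],"rot": [0,0,0]}

```text
clock: 6.48
position: [593.5, -58.4, 65.5]
ee_rot: [-0.643, 0.766, 0.0, -0.0]
contact_force: [0.0, -0.5, 0.3]
gripper_width: 85.5
grasp_force: 0.0
```

Request:
arm_command:
  rows:
    - {"grip": 1,"linear": [-1,0,0],"rot": [0,0,0]}
    - {"grip": 1,"linear": [-1,0,0],"rot": [0,0,0]}

```text
clock: 6.72
position: [593.8, -57.4, 65.7]
ee_rot: [-0.643, 0.766, -0.0, 0.0]
contact_force: [-0.4, -2.7, 0.7]
gripper_width: 85.5
grasp_force: 1.3
```

Request:
arm_command:
  rows:
    - {"grip": 1,"linear": [-6,0,0],"rot": [0,0,0]}
    - {"grip": 1,"linear": [-15,0,0],"rot": [0,0,0]}
    - {"grip": 1,"linear": [-25,0,0],"rot": [0,0,0]}
    - {"grip": 1,"linear": [-35,0,0],"rot": [0,0,0]}
    - {"grip": 1,"linear": [-45,0,0],"rot": [0,0,0]}
    - {"grip": 1,"linear": [-54,0,0],"rot": [0,0,0]}
    - {"grip": 1,"linear": [-60,0,0],"rot": [0,0,0]}
    - {"grip": 1,"linear": [-62,0,0],"rot": [0,0,0]}
    - {"grip": 1,"linear": [-62,0,0],"rot": [0,0,0]}

```text
clock: 7.85
position: [604.2, 2.7, 65.8]
ee_rot: [-0.643, 0.766, -0.0, -0.001]
contact_force: [-0.1, -5.4, 1.4]
gripper_width: 85.5
grasp_force: 2.8
```

```bash
cat > m.py <<'E'
from h import *
import sys
np.set_printoptions(precision=2,suppress=True)
u=np.array([.1711,.9853,0]);v=np.array([.9853,-.1711,0]);o=np.array([600,-43,90.])
s=arm.read_state();d=s['position']-o
print('u',d@u,'v',d@v,'pos',s['position'],'F_u',s['contact_force']@u,'F',s['contact_force'],'rot',s['ee_rot'],'w',s['gripper_width'],s['grasp_force'],'t',s['clock'])
for n in sys.argv[2:]:
    s,p=shot(n,n+sys.argv[1]+'.png')
    for q in ['collar_face','ring_face','lever_tip','wing']:
        print(n,q,[(np.array(a['pixel']).round(1),round(a['score'],2),((lambda w:(w@u,w@v))(at_z(p,a['pixel'],90,s)-o))) for a in models.tip_of(p,q)[:1]])
E
python3 m.py 4 wrist scene top
python3 - <<'E'
import cv2,numpy as np
d=cv2.imread('pics/scene4.png')[230:340,270:390];e=cv2.imread('pics/top4.png')[195:265,250:350];w=cv2.imread('pics/wrist4.png')
cv2.imwrite('pics/c4.png',np.hstack([cv2.resize(d,(400,367),interpolation=2),cv2.resize(e,(400,367),interpolation=2)]))
E
```

```text
u 45.79293022558084 v -3.658671371190693 pos [604.23   2.74  65.76] F_u -5.318983984032818 F [-0.08 -5.38  1.45] rot [-0.64  0.77 -0.   -0.  ] w 85.52396504746218 2.7965397387742996 t 7.85
wrist collar_face [(array([310.4, 361.5]), 0.81, (np.float64(60.92724140434839), np.float64(-1.2653362338258134)))]
wrist ring_face []
wrist lever_tip [(array([389.6, 328.9]), 0.87, (np.float64(46.28392203339915), np.float64(-32.47916484829937)))]
wrist wing [(array([227.3, 349.9]), 0.97, (np.float64(55.542278063982884), np.float64(31.93131304109195)))]
scene collar_face [(array([314.2, 270.4]), 0.79, (np.float64(57.30718878821672), np.float64(2.368361392497835)))]
scene ring_face [(array([314.1, 274.8]), 0.47, (np.float64(70.67547285824489), np.float64(9.784821046908593)))]
scene lever_tip [(array([322.8, 264.1]), 0.53, (np.float64(46.888403538577975), np.float64(-26.595241306895364)))]
scene wing [(array([302.9, 275.1]), 0.79, (np.float64(59.74835492945178), np.float64(33.72521063381121)))]
top collar_face [(array([294.8, 225.9]), 0.85, (np.float64(69.41675317047509), np.float64(1.6363418643859609)))]
top ring_face []
top lever_tip [(array([299.9, 238.3]), 0.61, (np.float64(47.749873454865025), np.float64(-33.22538635943666)))]
top wing [(array([299.1, 217.2]), 0.59, (np.float64(61.49317113903243), np.float64(30.27169036510184)))]
```

View pics/c4.png

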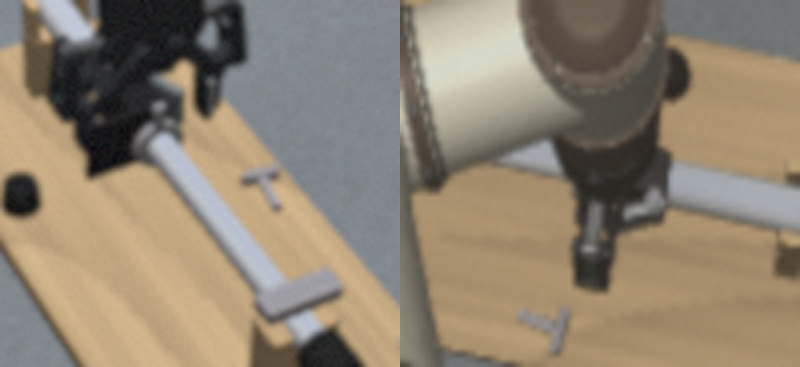

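Request:
arm_command:
  rows:
    - {"grip": 1,"linear": [-3,0,0],"rot": [0,0,0]}
    - {"grip": 1,"linear": [-5.5,0,0],"rot": [0,0,0]}
    - {"grip": 1,"linear": [-5.5,0,0],"rot": [0,0,0]}

```text
clock: 8.98
position: [605.1, 8.0, 65.7]
ee_rot: [-0.643, 0.766, -0.0, -0.001]
contact_force: [0.3, -6.3, 2.1]
gripper_width: 85.5
grasp_force: 3.1
```

```bash
python3 m.py 5 wrist scene
python3 - <<'E'
import cv2,numpy as np
f=lambda n:cv2.resize(cv2.imread(n)[250:300,285:335],(390,390),interpolation=2)
cv2.imwrite('pics/c5.png',np.hstack([f('pics/scene0.png'),f('pics/scene5.png')]))
E
```

```text
u 51.09051778947368 v -3.6719842569980186 pos [605.12   7.96  65.72] F_u -6.1638037299349335 F [ 0.27 -6.3   2.05] rot [-0.64  0.77 -0.   -0.  ] w 85.51289727183905 3.0873989313840866 t 8.975
wrist collar_face [(array([168., 205.]), 0.64, (np.float64(2.4551633949885807), np.float64(48.645982180773856)))]
wrist ring_face []
wrist lever_tip [(array([390.6, 327.8]), 0.83, (np.float64(51.093179605721275), np.float64(-32.84635678304777)))]
wrist wing [(array([224.1, 347.9]), 0.85, (np.float64(59.89864225450305), np.float64(33.12082781192117)))]
scene collar_face [(array([317. , 273.2]), 0.57, (np.float64(68.87980900216418), np.float64(1.0792157899042938)))]
scene ring_face [(array([315.5, 271.3]), 0.56, (np.float64(61.4663377610719), np.float64(1.1079821616858108)))]
scene lever_tip [(array([323. , 265.5]), 0.66, (np.float64(51.50022381625397), np.float64(-24.60668484449658)))]
scene wing [(array([305.2, 276.6]), 0.69, (np.float64(66.73961444350479), np.float64(31.281448379505026)))]
```

View pics/c5.png

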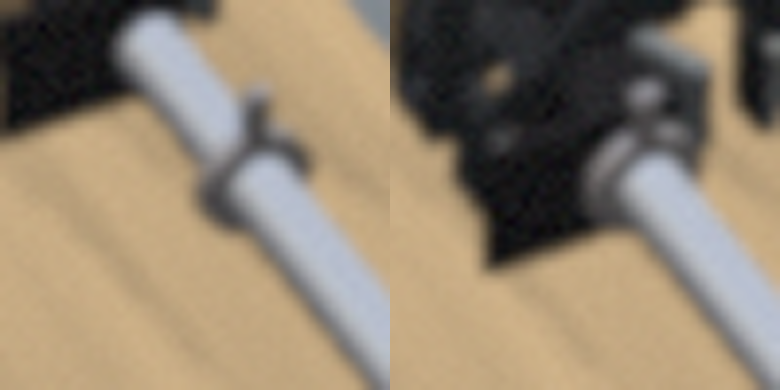

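Run:
```python
from h import *
np.set_printoptions(precision=1,suppress=True)
u=np.array([.1711,.9853,0]);v=np.array([.9853,-.1711,0]);w=np.array([0,0,1.]);o=np.array([599.95,-43,90.])
p=imaging.get_image('scene');E=np.array(p['extrinsics'])
def pr(U,V,W):
    c=E[:3,:3]@(o+U*u+V*v+W*w)+E[:3,3];return np.array([p['fx']*c[0]/c[2]+p['cx'],p['fy']*c[1]/c[2]+p['cy']])
def draw(im,rU,cU,k=8,x0=275,y0=245):
    im=cv2.resize(im[y0:y0+50,x0:x0+50],None,fx=k,fy=k,interpolation=2)
    q=lambda a:tuple(((a-[x0-.5+.5,y0])*k+k/2).astype(int).tolist())
    for dU in(0,6):
        pts=[q(pr(rU+dU,19*np.cos(t),19*np.sin(t))) for t in np.linspace(0,6.283,40)]
        cv2.polylines(im,[np.array(pts)],1,(0,0,255) if dU else (0,255,0),1)
    pts=[q(pr(cU,a,b)) for a,b in((-14,-22),(52,-22),(52,28),(-14,28))]
    cv2.polylines(im,[np.array(pts)],1,(255,255,0),1); return im
a=cv2.imread('pics/scene0.png');b=cv2.imread('pics/scene5.png')
cv2.imwrite('pics/c6.png',np.hstack([draw(a,67,.3),draw(b,67,66.8)]))
print(pr(0.3,52,-22),pr(66.8,52,-22),pr(67.8,52,-22))
```

```text
[284.9 269.1] [297.3 286.2] [297.5 286.4]
```

View pics/c6.png

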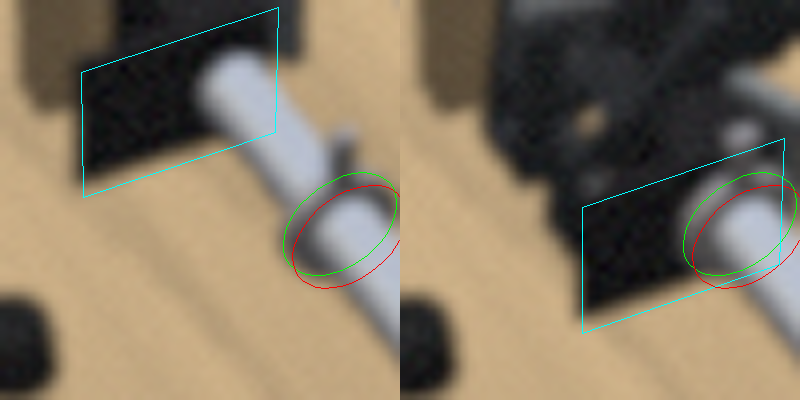

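Request:
arm_command:
  rows:
    - {"grip": 0.7,"linear": [0,0,0],"rot": [0,0,0]}
    - {"grip": 0.6,"linear": [0,0,0],"rot": [0,0,0]}
    - {"grip": 0.6,"linear": [0,0,0],"rot": [0,0,0]}

```text
clock: 9.9
position: [609.0, 8.4, 71.1]
ee_rot: [-0.644, 0.765, -0.003, 0.004]
contact_force: [-1.4, -6.5, 17.0]
gripper_width: 51.3
grasp_force: 0.0
```

```bash
python3 m.py 6 wrist
```

```text
u 52.19863495906668 v 0.11027471905335023 pos [609.04   8.41  71.12] F_u -6.664069600295864 F [-1.38 -6.52 17.02] rot [-0.64  0.77 -0.    0.  ] w 51.34243113107729 0.0 t 9.9
wrist collar_face [(array([317.9, 355. ]), 0.92, (np.float64(67.93560975724796), np.float64(-0.7527219426869722)))]
wrist ring_face []
wrist lever_tip [(array([370.2, 329.9]), 0.82, (np.float64(56.00645446290471), np.float64(-22.205155369525134)))]
wrist wing []
```

```bash
python3 m.py 7; python3 -c "
from h import *
np.set_printoptions(precision=4,suppress=True)
s=arm.read_state();print(s['joints'],s['joint_vel'],s['ee_rot'],s['wrist_torque'],s['joint_efforts'])"
```

```text
u 51.00353908992345 v -3.9085312406032 pos [604.88   7.92  65.95] F_u -7.14328544393871 F [ 0.64 -7.36 -0.64] rot [-0.64  0.77 -0.   -0.  ] w 51.0474324112866 0.0 t 10.15
[ 0.2809  0.5121 -0.2445  0.0013 -0.8152 -0.4559] [-0.0026  0.0108  0.0016  0.0076  0.0099 -0.0064] [-0.6429  0.7659 -0.0002 -0.0006] [-1.8751 -0.1707 -0.2831] [  4.7876 -41.5658  15.4808   2.2413   0.2749   0.2798]
```

View pics/wrist6.png

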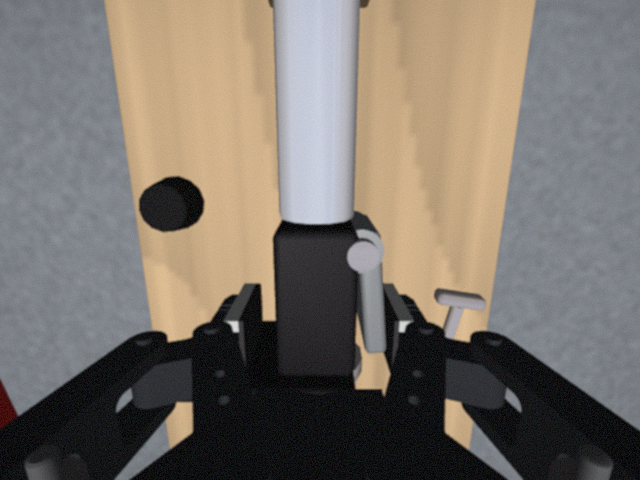

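Request:
arm_command:
  rows:
    - {"grip": 0.5,"linear": [0,0,0],"rot": [0,0,0]}
    - {"grip": 0.45,"linear": [0,0,0],"rot": [0,0,0]}
    - {"grip": 0.45,"linear": [0,0,0],"rot": [0,0,0]}
    - {"grip": 0.45,"linear": [0,0,0],"rot": [0,0,0]}
    - {"grip": 0.45,"linear": [0,0,0],"rot": [0,0,0]}

```text
clock: 10.78
position: [604.2, 7.7, 65.0]
ee_rot: [-0.643, 0.766, 0.0, -0.002]
contact_force: [0.5, -6.9, -0.3]
gripper_width: 38.4
grasp_force: 5.0
```

```bash
python3 m.py 8 wrist
```

```text
u 50.656434113388585 v -4.562190143483808 pos [604.17   7.69  65.  ] F_u -6.757019168086194 F [ 0.49 -6.94 -0.32] rot [-0.64  0.77  0.   -0.  ] w 38.44206017969422 5.020496869110502 t 10.775
wrist collar_face [(array([305.8, 369.1]), 0.66, (np.float64(68.78557372222767), np.float64(-0.22887132628154794)))]
wrist ring_face []
wrist lever_tip [(array([355.3, 343.3]), 0.72, (np.float64(57.087651242570224), np.float64(-19.934400962444293)))]
wrist wing []
```

Request:
arm_command:
  rows:
    - {"grip": 0.45,"linear": [-0.3,0,0],"rot": [0,0,0]}
    - {"grip": 0.45,"linear": [-0.3,0,0],"rot": [0,0,0]}
    - {"grip": 0.45,"linear": [-0.3,0,0],"rot": [0,0,0]}

```text
clock: 11.4
position: [604.2, 7.9, 65.0]
ee_rot: [-0.643, 0.766, 0.0, -0.002]
contact_force: [-0.4, -6.9, -0.0]
gripper_width: 38.7
grasp_force: 5.1
```

Request:
arm_command:
  rows:
    - {"grip": 0.45,"linear": [-0.4,0,0],"rot": [0,0,0]}
    - {"grip": 0.45,"linear": [-0.4,0,0],"rot": [0,0,0]}
    - {"grip": 0.4,"linear": [-0.4,0,0],"rot": [0,0,0]}
    - {"grip": 0.2,"linear": [-0.4,0,0],"rot": [0,0,0]}
    - {"grip": 0,"linear": [-0.4,0,0],"rot": [0,0,0]}
    - {"grip": 0,"linear": [-0.4,0,0],"rot": [0,0,0]}
    - {"grip": 0,"linear": [-0.4,0,0],"rot": [0,0,0]}
    - {"grip": 0,"linear": [-0.4,0,0],"rot": [0,0,0]}

```text
clock: 12.4
position: [606.2, 8.5, 65.5]
ee_rot: [-0.642, 0.767, -0.001, 0.0]
contact_force: [4.7, -6.4, -1.3]
gripper_width: 34.4
grasp_force: 60.9
```

```bash
python3 m.py 9 wrist scene; python3 m.py 9
python3 - <<'E'
import cv2,numpy as np
f=lambda n:cv2.resize(cv2.imread(n)[250:300,285:335],(390,390),interpolation=2)
w=cv2.resize(cv2.imread('pics/wrist9.png')[180:420,200:440],(390,390),interpolation=2)
cv2.imwrite('pics/c9.png',np.hstack([w,f('pics/scene9.png')]))
E
```

```text
u 51.83607660701419 v -2.6677732866676402 pos [606.24   8.53  65.5 ] F_u -5.526030158806862 F [ 4.66 -6.42 -1.34] rot [-0.64  0.77 -0.    0.  ] w 34.39760398174083 60.929279923439026 t 12.4
wrist collar_face [(array([310. , 369.6]), 0.91, (np.float64(70.55818540033171), np.float64(-0.07415953706926874)))]
wrist ring_face []
wrist lever_tip [(array([350. , 344.2]), 0.66, (np.float64(58.94081041888971), np.float64(-16.085024089238452)))]
wrist wing []
scene collar_face [(array([317.4, 272. ]), 0.88, (np.float64(65.63704805037818), np.float64(-1.7437711843631483)))]
scene ring_face [(array([314.3, 273.8]), 0.39, (np.float64(67.845175944041), np.float64(7.737997768499381)))]
scene lever_tip [(array([313.3, 269.7]), 0.57, (np.float64(54.181186979663025), np.float64(3.116322072351389)))]
scene wing [(array([305. , 273.8]), 0.79, (np.float64(57.99173921256562), np.float64(27.265099437470635)))]
u 51.830811973152755 v -2.63996890691449 pos [606.27   8.52  65.53] F_u -6.450260597603328 F [ 3.92 -7.23 -0.93] rot [-0.64  0.77 -0.    0.  ] w 34.30381364678825 60.06519377231598 t 12.9
```

View pics/c9.png

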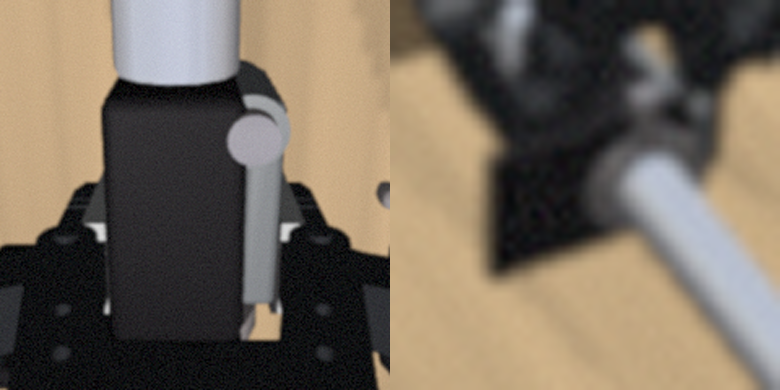

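Run:
```python
from h import *
u=np.array([.1711,.9853,0]);v=np.array([.9853,-.1711,0]);o=np.array([600,-43,90.])
p=imaging.get_image('wrist');cv2.imwrite('pics/wrist10.png',p['frame'][:,:,::-1]);s=arm.read_state()
q=s['ee_rot'];print(np.round(q,4))
P={'w3':[593.7,-64.8,67.5],'wrist4':[604.23,2.74,65.76],'wrist5':[605.12,7.96,65.72],'wrist8':[604.17,7.69,65.0],'wrist9':[606.24,8.53,65.5],'wrist10':s['position']}
for n,x in P.items():
    g=cv2.cvtColor(cv2.imread(f'pics/{n}.png'),cv2.COLOR_BGR2GRAY).astype(float)
    out=[]
    for c in(305,313,320):
        col=g[180:270,c];i=np.argmax(-np.diff(cv2.GaussianBlur(col[:,None],(1,5),0)[:,0]))
        a=col[max(0,i-12):i-4].mean();b=col[i+5:i+9].mean();t=(a+b)/2
        k=i-4+np.argmax(col[i-4:i+6]<t);r=180+k-1+(col[k-1]-t)/(col[k-1]-col[k])
        w=at_z(p,[c,r],104,dict(position=x,ee_rot=q));out.append((c,round(r,1),round((w-o)@u+60,2)))
    print(n,round((np.array(x)-o)@u,2),out)
```

```text
[-6.420e-01  7.667e-01 -7.000e-04  2.000e-04]
w3 -22.56 [(305, np.float64(245.3), np.float64(0.24)), (313, np.float64(245.0), np.float64(0.13)), (320, np.float64(244.9), np.float64(0.11))]
wrist4 45.79 [(305, np.float64(224.7), np.float64(61.29)), (313, np.float64(224.5), np.float64(61.23)), (320, np.float64(224.0), np.float64(61.09))]
wrist5 51.09 [(305, np.float64(224.6), np.float64(66.55)), (313, np.float64(224.2), np.float64(66.43)), (320, np.float64(224.0), np.float64(66.37))]
wrist8 50.66 [(305, np.float64(232.7), np.float64(68.57)), (313, np.float64(232.2), np.float64(68.43)), (320, np.float64(231.7), np.float64(68.27))]
wrist9 51.84 [(305, np.float64(232.1), np.float64(69.7)), (313, np.float64(232.0), np.float64(69.66)), (320, np.float64(231.7), np.float64(69.59))]
wrist10 51.84 [(305, np.float64(232.1), np.float64(69.69)), (313, np.float64(231.9), np.float64(69.64)), (320, np.float64(231.8), np.float64(69.6))]
```

The closed fingers meet the wing about 2.5 mm further ahead than the open ones did. The collar is at 69.6 mm and the ring at about 66.9 mm, so it has overrun. I'll ease it back to the ring with the grip held.

Request:
arm_command:
  rows:
    - {"grip": 0,"linear": [1.5,0,0],"rot": [0,0,0]}
    - {"grip": 0,"linear": [2.7,0,0],"rot": [0,0,0]}
    - {"grip": 0,"linear": [2.7,0,0],"rot": [0,0,0]}
    - {"grip": 0,"linear": [2.7,0,0],"rot": [0,0,0]}

```text
clock: 13.45
position: [605.8, 6.0, 65.5]
ee_rot: [-0.642, 0.767, -0.001, 0.0]
contact_force: [3.8, -7.0, -1.2]
gripper_width: 34.2
grasp_force: 59.6
```

```bash
cat > e.py <<'E'
from h import *
u=np.array([.1711,.9853,0]);o=np.array([600,-43,90.])
s=arm.read_state();p=imaging.get_image('wrist');q=s['ee_rot']
print((s['position']-o)@u,s['position'],s['contact_force'],s['gripper_width'],s['grasp_force'],s['clock'])
g=cv2.cvtColor(p['frame'],cv2.COLOR_RGB2GRAY).astype(float)
for c in(305,313,320):
    col=g[180:270,c];i=np.argmax(-np.diff(cv2.GaussianBlur(col[:,None],(1,5),0)[:,0]))
    a=col[max(0,i-12):i-4].mean();b=col[i+5:i+9].mean();t=(a+b)/2
    k=i-4+np.argmax(col[i-4:i+6]<t);r=180+k-1+(col[k-1]-t)/(col[k-1]-col[k])
    print(c,r,(at_z(p,[c,r],104,s)-o)@u+60)
E
python3 e.py
```

```text
49.26017642813718 [605.81527551   5.9852662   65.5089997 ] [ 3.83268399 -6.95660133 -1.1575656 ] 34.165021347028244 59.55380916595459 13.45
305 232.1032196969697 67.09869509131255
313 231.90865384615384 67.04550394117932
320 231.78995901639345 67.01584534307459
```

```bash
python3 -c "
from bench import job
print(job.job_done())"
```

```text
the job is handed in; nothing more can be done
None
```

I handed the job in with the collar within about 0.5 mm of the ring and the lever held shut at 60 N; however, the lever closed while the collar was about 2–3 mm past the ring, and I slid it back with the grip held, so it was not shut exactly at the mark as you asked.

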